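# Put the hand stamps away in the counter's stamp caddy

## Task

Put the two round hand stamps, the square one and the narrow oblong one away in the stamp caddy, each standing upright on the floor of the pocket made for its foot: same shape, and of the two round pockets the larger for the larger stamp. Leave the big oval stamp, which is still in use, and the knobbed pewter weight standing where they are on the mat.

Things in the scene. Friction and masses are not known exactly. Their poses are not given: they have to be found in the camera images.
- stamp_round: Hand stamp with the larger round foot, 50 mm diameter, about 120 g. Stands on a 3 mm rubber mat. 96 mm tall: foot 22 mm thick, thin neck, then a round wooden handle, 24 mm diameter from 58 to 88 mm above the underside (grip it there from above). Origin: centre of the underside; z up.
- stamp_small: Hand stamp with the small round foot, 34 mm diameter, about 80 g. Stands on a 3 mm rubber mat. 96 mm tall: foot 22 mm thick, thin neck, then a round wooden handle, 24 mm diameter from 58 to 88 mm above the underside (grip it there from above). Origin: centre of the underside; z up.
- stamp_square: Hand stamp with the square foot, 42 x 42 mm, sides along its x and y, about 120 g, at any yaw. Stands on a 3 mm rubber mat. 96 mm tall: foot 22 mm thick, thin neck, then a round wooden handle, 24 mm diameter from 58 to 88 mm above the underside (grip it there from above). Origin: centre of the underside; z up.
- stamp_oblong: Hand stamp with the narrow oblong foot, 64 mm along its x by 26 mm along its y, about 120 g, at any yaw. Stands on a 3 mm rubber mat. 96 mm tall: foot 22 mm thick, thin neck, then a round wooden handle, 24 mm diameter from 58 to 88 mm above the underside (grip it there from above). Origin: centre of the underside; z up.
- stamp_oval: Big hand stamp with an oval foot (straight sides, round ends), 78 mm along its x by 54 mm, about 160 g; fits no pocket and stays where it is. Stands on a 3 mm rubber mat. 96 mm tall: foot 22 mm thick, thin neck, then a round wooden handle, 24 mm diameter from 58 to 88 mm above the underside (grip it there from above). Origin: centre of the underside; z up.
- pewter_weight: Paper weight of dull grey pewter, much like a short stamp: round, 50 mm diameter and about 33 mm high, with a neck and a 24 mm knob, 56 mm tall in all, about 0.5 kg, standing on the mat; it stays where it is. Origin: centre of the underside.
- pocket_round: Place of the larger round stamp: block with the large round pocket, 66 mm diameter. Wooden block 98 x 84 mm (x, y), 20 mm high, one of four in any order in a low caddy (2 x 2, pitch 100 and 86 mm, same yaw; rim level with the blocks). Origin: centre of the block's underside, below the pocket's centre; flat pocket floor 8 mm, block top 20 mm above it (26 mm above the counter); z up.
- pocket_small: Place of the small round stamp: block with the small round pocket, 50 mm diameter. Wooden block 98 x 84 mm (x, y), 20 mm high, one of four in any order in a low caddy (2 x 2, pitch 100 and 86 mm, same yaw; rim level with the blocks). Origin: centre of the block's underside, below the pocket's centre; flat pocket floor 8 mm, block top 20 mm above it (26 mm above the counter); z up.
- pocket_square: Place of the square stamp: block with the square pocket, 58 x 58 mm along x and y. Wooden block 98 x 84 mm (x, y), 20 mm high, one of four in any order in a low caddy (2 x 2, pitch 100 and 86 mm, same yaw; rim level with the blocks). Origin: centre of the block's underside, below the pocket's centre; flat pocket floor 8 mm, block top 20 mm above it (26 mm above the counter); z up.
- pocket_oblong: Place of the oblong stamp: block with the oblong pocket, 80 mm along its x by 42 mm along its y. Wooden block 98 x 84 mm (x, y), 20 mm high, one of four in any order in a low caddy (2 x 2, pitch 100 and 86 mm, same yaw; rim level with the blocks). Origin: centre of the block's underside, below the pocket's centre; flat pocket floor 8 mm, block top 20 mm above it (26 mm above the counter); z up.
Not all that is in view belongs to the job. Leave any pink look-alike of the stamp_oblong alone.

How it is judged (in metres and radians):
At the end, for the whole second after the job is handed in: Each of the four stamps stands upright (0.12 rad) and at rest on the floor of its own pocket: underside less than 4 mm above the floor, centre within 14 mm of the pocket's centre. The oval stamp and the pewter weight still stand within 20 mm of where they were (horizontal distance between stamp_round and pocket_round below 0.014 m and z of stamp_round in the frame of pocket_round below 0.012 m and angle between each of stamp_round, stamp_small, stamp_square, stamp_oblong, stamp_oval, pewter_weight's own z axis and vertical below 0.12 rad and linear speed of each of stamp_round, stamp_small, stamp_square, stamp_oblong below 0.02 m/s and horizontal distance between stamp_small and pocket_small below 0.014 m and z of stamp_small in the frame of pocket_small below 0.012 m and horizontal distance between stamp_square and pocket_square below 0.014 m and z of stamp_square in the frame of pocket_square below 0.012 m and horizontal distance between stamp_oblong and pocket_oblong below 0.014 m and z of stamp_oblong in the frame of pocket_oblong below 0.012 m and distance of each of stamp_oval, pewter_weight from where it was at the start of the episode below 0.02 m); the robot touches nothing.
It fails at once if the oval stamp is moved from its place (20 mm) or knocked over (distance of stamp_oval from where it was at the start of the episode above 0.02 m or angle between stamp_oval's own z axis and vertical above 0.3 rad).
It fails at once if the pewter weight is moved from its place (20 mm) or knocked over (distance of pewter_weight from where it was at the start of the episode above 0.02 m or angle between pewter_weight's own z axis and vertical above 0.3 rad).
It also fails if it takes over 118 s, if anything falls off the work surface, if the arm or the gripper's body presses on something with over 40 N, if the wrist force passes 120 N, or if a joint passes its speed limit or range.

## Robot

A 6-joint arm with a two-finger parallel gripper is mounted at the origin on the work surface. World frame = base frame: x ahead of the robot, y to its left, z up, the work surface at z = 0. Lengths are in m, angles in degrees, forces in N, time in s.
With the tool pointing down it reaches from about 0.4 to 0.825 m from the base axis. Payload 7 kg.
Tool frame: the origin (TCP) lies midway between the tips of the shut fingers; the grasp point (between the pads) lies 19 mm behind it; z points along the fingers, y is the line along which they close (so a half turn about z gives the same grasp; the last joint's range is limited). The gripper opens to 88 mm and grips with 3 to 60 N. Pads are 19 mm wide; open, the fingers measure 130 mm over their backs; the gripper's body (78 mm by 193 mm) begins 47 mm behind the grasp point.
Start: joints at [88.7, 20.546, 0.682, 0, -70.136, -16.507], TCP at [0.206, 0.643, 0.188] pointing down, gripper open.
Joint ranges: [-176.03, 176.03], [-82.01, 121.73], [-58.28, 71.71], [-173.87, 95.51], [-174.79, -0.11], [-173.66, 173.66]. Speed limits (degrees/s): [136.94, 136.94, 172.46, 180, 180, 180].

## Interface

Orientations are given as [roll, pitch, yaw] about the fixed x, y, z axes, in that order (R = Rz(yaw) Ry(pitch) Rx(roll)).
In Python, from plant import ctrl gives the robot as it stands.
- The arm moves only by the tool arm_command, never from a script. Its argument "steps" is a list of rows, each an object with "translation": the shift along the tool's x, y, z in mm, a list of three; "rotation": the turn, a rotation vector about the tool's x, y, z in units of 5 degrees (1.0 is 5 degrees), a list of three; "claw": the finger opening in mm, from 0 to 87.6. In form: [{"translation": [x, y, z], "rotation": [rx, ry, rz], "claw": claw}, ...]. A call has 1 to 5 rows; each row is the pose to reach, as a shift and turn from the pose commanded when the call began, along the tool's axes at that moment; what a row does not reach only later rows make up. A row lasts 1/10 s, in which the tool goes at most 50 mm and 8.59 degrees, less where a joint would pass 70% of its speed; a pose out of reach is approached as far as the arm can. A call with a gripper value outside its range is refused whole. The fingers move at their own pace and stop on an object; the grip force is fixed at half the most. Time passes only in rows, so rows that repeat a pose let the fingers close. It gives the time, the measured TCP pose, the force, the opening and the grip force at its end, in the units of the state.
- ctrl.get_obs(): the state, without advancing time (a new reading comes with each control period).
- ctrl.snapshot(name): name is "scene" or "top"; returns (picture, depth): 384x512x3 uint8, red, green, blue; 384x512 float32, m along the optical axis (not along the pixel's ray), 0 where there is no reading.
- ctrl.calibration(name): a dict with "vertical_fov" (degrees; the focal length in pixels is half the picture's height over the tangent of half this angle, whatever the lens; pixels are square), "cx", "cy" (the principal point, pixels), "k1" (the pictures are not rectified: a ray, as slopes to the right and down, at radius r is drawn at 1 + k1 r^2 times it, then the intrinsics apply), "rvec" (rotation vector, rad) and "tvec" (3), from world to camera coordinates, as OpenCV has them. Camera axes: x right, y down, z forward; pixel columns grow to the right and rows downward; lengths in m; the calibration is good to about 2 mm. A picture is of the moment at which its call begins. calibration takes no time and is no camera call.
- ctrl.close_job(): hands the job in; it is judged then, once.
The state is a dict: "clock": time; "joint_pos": joint angles; "qvel": joint speeds; "tau": joint torques, N m; "tool_pos": TCP position; "orientation": TCP orientation; "force": force on the tool from outside, world axes, zero at the start; "moment": the same for the moment, N m; "opening": finger opening in m; "gripper_force": force on a finger pad.
Only numpy, scipy, OpenCV 4.12 (cv2) and the standard library are available. Lean on these libraries where they do the work, as an engineer would, in place of code of your own. Each camera call takes 0.05 s, during which the arm holds its last target. There are 200 camera calls.

## Working session

There is one attempt and no reset: what is moved stays moved. The work goes in short steps, Python scripts to look and compute and a tool call to move; the robot and the scene stay as the last step left them, time stands still between calls to the robot, and variables do not carry over. Pictures are saved under pics/ and viewed, at most 14 in all, crops included, and the job is handed in when it is done.

Besides the shell and the picture viewer there is one more tool, called after "Request:" as name([rows], argument=value, ...), one row to a line, values as JSON. arm_command: Moves the arm, as the interface text tells. Its arguments: {"type":"object","properties":{"steps":{"type":"array"}},"required":["steps"]}

```bash
ls; mkdir -p pics
cat > h.py <<'E'
import numpy as np, cv2
from plant import ctrl
def snap(n):
    p,d=ctrl.snapshot(n); return p,d
def K(n):
    c=ctrl.calibration(n); f=192/np.tan(np.radians(c['vertical_fov'])/2)
    R=cv2.Rodrigues(np.array(c['rvec'],float))[0]; t=np.array(c['tvec'],float).ravel()
    return f,c['cx'],c['cy'],c['k1'],R,t
def slopes(n,uv):
    f,cx,cy,k1,R,t=K(n); uv=np.atleast_2d(uv).astype(float)
    d=(uv-[cx,cy])/f; s=d.copy()
    for _ in range(20): s=d/(1+k1*(s**2).sum(1,keepdims=True))
    return s
def plane(n,uv,z):
    R,t=K(n)[4:]; s=slopes(n,uv); r=np.c_[s,np.ones(len(s))]@R; o=-R.T@t
    return o+r*((z-o[2])/r[:,2:3])
def cloud(n,d):
    v,u=np.mgrid[:384,:512]; uv=np.c_[u.ravel(),v.ravel()]; s=slopes(n,uv); R,t=K(n)[4:]
    P=(np.c_[s,np.ones(len(s))]*d.reshape(-1,1)-t)@R
    P[d.ravel()==0]=np.nan
    return P.reshape(384,512,3)
E
python3 - <<'E'
from h import *
for n in("scene","top"):
    p,d=snap(n); cv2.imwrite(f'pics/{n}0.png',cv2.resize(p[:,:,::-1],(800,600))); np.savez(f'{n}0.npz',p=p,d=d)
    print(n,ctrl.calibration(n)); R,t=K(n)[4:]; print(-R.T@t)
print(ctrl.get_obs())
E
```

```text
pics
scene {'vertical_fov': 55.052871727530224, 'cx': 257.6968960101919, 'cy': 189.0140734228264, 'k1': -0.008642152635158065, 'rvec': array([ 2.34646375,  0.61284746, -0.2579864 ]), 'tvec': array([-0.51642614, -0.17702445,  1.02662163])}
[ 0.86304233 -0.45020521  0.63597075]
top {'vertical_fov': 46.173771050501664, 'cx': 249.72137738445713, 'cy': 194.10561347033746, 'k1': -0.08725239881852162, 'rvec': array([ 2.14547342, -2.09366385,  0.17254899]), 'tvec': array([-0.00684706,  0.59259409,  1.12374367])}
[ 0.38277294 -0.01492234  1.21131197]
{'clock': 0.1, 'joint_pos': array([ 8.86993055e+01,  2.05869054e+01,  6.40978055e-01, -1.70006835e-02,
       -7.01360332e+01, -1.65068449e+01]), 'qvel': array([-0.01199879, -0.06341822,  0.18080914,  0.12677637,  0.03029406,
       -0.09892312]), 'tau': array([-1.75677334e-03, -5.84162879e+01,  2.93753546e+01,  7.01557383e+00,
        1.02070521e-02, -4.21512527e-05]), 'tool_pos': array([0.20631446, 0.6421973 , 0.18733839]), 'orientation': array([ 1.79916876e+02, -7.96541155e-03, -1.78133217e+01]), 'force': array([ 0.1599867 , -0.25721643, -0.17382674]), 'moment': array([0.01330852, 0.04746929, 0.01899718]), 'gripper_force': 0.0, 'opening': 0.08789395201371701}
```

View pics/scene0.png

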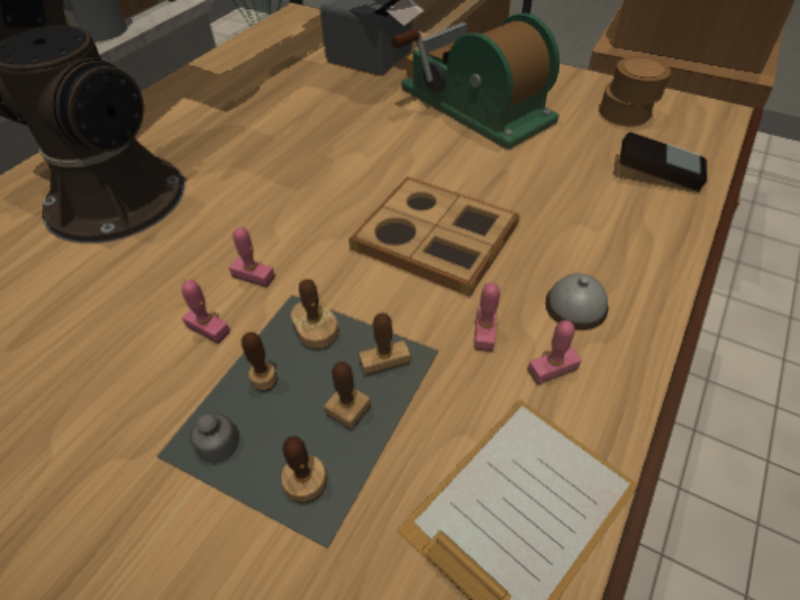

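View pics/top0.png

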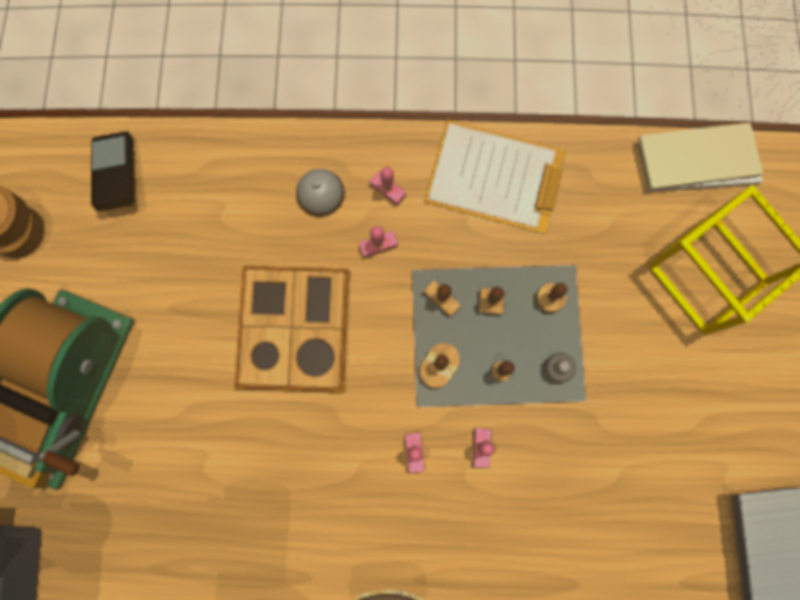

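The scene view shows the mat with six standing objects, a 2x2 caddy and four pink look-alikes. In the top view (800x600):

| Item | Pixel |
|---|---|
| oblong stamp | (441,298) |
| square stamp | (491,300) |
| round stamp | (551,297) |
| oval stamp | (440,365) |
| small stamp | (503,370) |
| weight | (560,367) |
| square pocket | (269,298) |
| oblong pocket | (318,299) |
| small pocket | (265,355) |
| large round pocket | (315,357) |

- **Could be taken for the oblong stamp:** the pinks at (388,185), (378,240), (414,453) and (483,448).
- **Could be taken for the round stamp:** the oval stamp (440,365) and the weight (560,367).

```bash
cat > m.py <<'E'
from h import *
import sys
tag=sys.argv[1] if len(sys.argv)>1 else '0'
z=np.load(f'top{tag}.npz'); p,d=z['p'],z['d']; P=cloud('top',d); S=.64
zs=np.load(f'scene{tag}.npz'); Ps=cloud('scene',zs['d'])
print('mat z',np.nanmedian(P[205:215,330:340,2]),'counter',np.nanmedian(P[300:310,330:340,2]))
items=dict(oblong=(441,298),square=(491,300),round=(551,297),oval=(440,365),small=(503,370),weight=(560,367))
for n,(u,v) in items.items():
    u,v=int(u*S),int(v*S); q=P[v-22:v+22,u-22:u+22].reshape(-1,3)
    c0=plane('top',[(u,v)],.03)[0]
    f=q[(q[:,2]>.017)&(q[:,2]<.031)]
    r=cv2.minAreaRect((f[:,:2]*1000).astype(np.float32))
    a=q[q[:,2]>(.085 if n!='weight' else .045)]
    s=Ps.reshape(-1,3); s=s[(np.abs(s[:,:2]-c0[:2])<.05).all(1)]; h=s[(s[:,2]>.06)]
    hm=h[:,:2].mean(0) if len(h) else 0
    fs=s[(s[:,2]>.017)&(s[:,2]<.031)]; rs=cv2.minAreaRect((fs[:,:2]*1000).astype(np.float32))
    print(n,'foot',np.round(r[0],1),np.round(r[1],1),round(r[2],1),'handle',np.round(a.mean(0)*1000,1),len(a),'top z',round(q[:,2].max()*1000,1),'| scene foot',np.round(rs[0],1),np.round(rs[1],1),round(rs[2],1),'hd',np.round(hm*1000,1))
g=cv2.cvtColor(p,cv2.COLOR_RGB2GRAY)
for n,(u,v) in dict(psq=(269,298),pob=(318,299),psm=(265,355),prd=(315,357)).items():
    u,v=int(u*S),int(v*S); m=(g<95).astype(np.uint8); m[:, :150]=0
    k,l,st,ce=cv2.connectedComponentsWithStats(m); i=l[v,u]
    cn=cv2.findContours((l==i).astype(np.uint8),0,2)[0][0].reshape(-1,2)
    w=plane('top',cn,.026)[:,:2]*1000; r=cv2.minAreaRect(w.astype(np.float32))
    print(n,st[i],'rect',np.round(r[0],1),np.round(r[1],1),round(r[2],1),'floor z',np.nanmedian(P[v-3:v+4,u-3:u+4,2]))
E
python3 m.py
python3 - <<'E'
from h import *
p=np.load('top0.npz')['p']; q=np.load('scene0.npz')['p']
a=cv2.resize(p[160:265,145:380],(800,357),interpolation=2); cv2.imwrite('pics/c.png',a[:,:,::-1])
E
```

```text
mat z 0.0037614498909805654 counter 0.0004677280367697497
oblong foot [608.5 -79.4] [63.4 26.9] 48.5 handle [607.4 -79.   95.1] 68 top z nan | scene foot [610.6 -78.7] [63.8 28.8] 45.6 hd [613.9 -82.9]
square foot [ 607.2 -145.8] [80.5 41.4] 85.0 handle [ 604.7 -164.    95.5] 69 top z nan | scene foot [ 607.6 -162.6] [42.6 42.7] 83.0 hd [ 611.1 -167.1]
round foot [ 613.  -267.5] [47.5 45.6] 43.3 handle [ 613.7 -267.5   95.6] 72 top z nan | scene foot [ 617.9 -267.2] [49.3 45.4] 50.0 hd [ 620.3 -269. ]
oval foot [493.3 -76.5] [53.9 76.7] 57.8 handle [492.8 -76.1  96.1] 70 top z nan | scene foot [495.8 -76.2] [53.6 77.5] 58.4 hd [499.4 -80.1]
small foot [ 483.8 -177.9] [30.2 22.4] 38.1 handle [ 487.  -180.3   96.8] 68 top z nan | scene foot [ 488.5 -180. ] [33.1 29.5] 57.5 hd [ 491.6 -182.4]
weight foot [ 494.3 -278.7] [47.  44.6] 17.7 handle [ 494.4 -279.6   58.5] 64 top z nan | scene foot [ 502.5 -285.5] [49.8 29.4] 48.5 hd [ 493.5 -275.9]
psq [162 181  20  20 383] rect [602.7 219.2] [52.1 52.3] 1.4 floor z 0.014980327888003086
pob [196 178  15  28 389] rect [602.  133.5] [73.8 37.7] 1.4 floor z 0.015388359425457037
psm [161 219  17  17 222] rect [503.9 220.2] [42.7 43.1] 1.6 floor z 0.015103418731825701
prd [190 217  24  23 419] rect [502.9 134.1] [58.8 59.6] 46.9 floor z 0.014513794154278899
```

View pics/c.png

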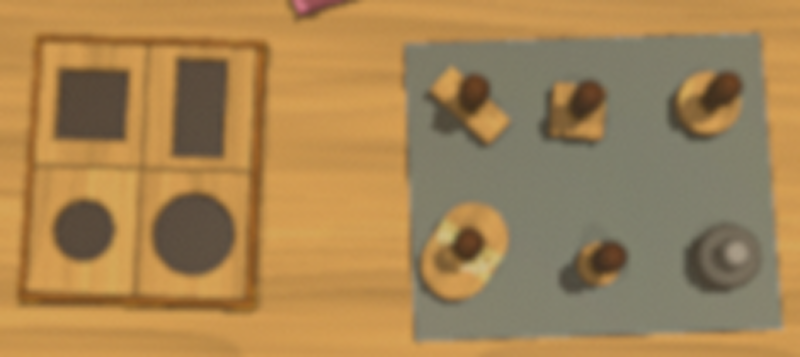

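The crop confirms the choices: pinks are off the mat, the round foot is top right, and the oval foot is elongated at lower left. Next I check for obstacles near the start pose before moving.

Run:
```python
from h import *
A=np.concatenate([cloud(n,np.load(n+'0.npz')['d']).reshape(-1,3) for n in('top','scene')])
A=A[~np.isnan(A[:,0])]
for y in np.arange(.2,.9,.1):
    print(round(y,1),[ (lambda q: round(np.percentile(q[:,2],99)*1000) if len(q)>3 else None)(A[(abs(A[:,1]-y)<.05)&(abs(A[:,0]-x)<.05)]) for x in np.arange(.0,.8,.1)])
```

```text
0.2 [1, 6, 5, 5, 25, 31, 31, 28]
0.3 [1, 5, 5, 6, 8, 29, 30, 24]
0.4 [1, 5, 5, 5, 5, 6, 5, 5]
0.5 [1, 5, 5, 162, 176, 185, 137, 6]
0.6 [123, 130, 132, 124, 160, 184, 171, 40]
0.7 [2, 131, 135, 121, 123, None, 5, 100]
0.8 [None, None, 1, None, None, 1, 2, 98]
```

Request:
arm_command([
  {"translation": [0,0,-40],"rotation": [0,0,0],"claw": 60},
  {"translation": [0,0,-80],"rotation": [0,0,0],"claw": 60},
  {"translation": [0,0,-120],"rotation": [0,0,0],"claw": 60},
  {"translation": [0,0,-120],"rotation": [0,0,0],"claw": 60},
])

```text
clock: 0.5
tool_pos: [0.2074, 0.6448, 0.3148]
orientation: [-179.5, 0.0, -17.8]
force: [-0.8, 0.2, 0.3]
opening: 0.0626
gripper_force: 0.0
```

Request:
arm_command([
  {"translation": [200,75,0],"rotation": [0,0,-3.56],"claw": 55},
  {"translation": [200,75,0],"rotation": [0,0,-3.56],"claw": 55},
  {"translation": [200,75,0],"rotation": [0,0,-3.56],"claw": 55},
  {"translation": [200,75,0],"rotation": [0,0,-3.56],"claw": 55},
  {"translation": [200,75,0],"rotation": [0,0,-3.56],"claw": 55},
])

```text
clock: 1.0
tool_pos: [0.3767, 0.507, 0.3081]
orientation: [180.0, -0.0, -0.2]
force: [-0.7, 1.2, 0.3]
opening: 0.0553
gripper_force: 0.0
```

Request:
arm_command([
  {"translation": [115,210,0],"rotation": [0,0,0],"claw": 55},
  {"translation": [115,210,0],"rotation": [0,0,0],"claw": 55},
  {"translation": [115,210,0],"rotation": [0,0,0],"claw": 55},
  {"translation": [115,210,0],"rotation": [0,0,0],"claw": 55},
  {"translation": [115,210,0],"rotation": [0,0,0],"claw": 55},
])

```text
clock: 1.5
tool_pos: [0.4894, 0.2979, 0.308]
orientation: [180.0, 0.0, -0.0]
force: [0.1, 0.3, 0.7]
opening: 0.0548
gripper_force: 0.0
```

Request:
arm_command([
  {"translation": [0,230,50],"rotation": [0,0,0],"claw": 55},
  {"translation": [0,230,50],"rotation": [0,0,0],"claw": 55},
  {"translation": [0,230,50],"rotation": [0,0,0],"claw": 55},
  {"translation": [0,230,50],"rotation": [0,0,0],"claw": 55},
  {"translation": [0,230,50],"rotation": [0,0,0],"claw": 55},
])

```text
clock: 2.0
tool_pos: [0.4879, 0.0677, 0.2573]
orientation: [180.0, 0.0, -0.0]
force: [0.2, -0.4, -0.2]
opening: 0.0549
gripper_force: 0.0
```

Request:
arm_command([
  {"translation": [0,230,50],"rotation": [0,0,0],"claw": 55},
  {"translation": [0,230,50],"rotation": [0,0,0],"claw": 55},
  {"translation": [0,230,50],"rotation": [0,0,0],"claw": 55},
  {"translation": [0,230,50],"rotation": [0,0,0],"claw": 55},
  {"translation": [0,230,50],"rotation": [0,0,0],"claw": 55},
])

```text
clock: 2.5
tool_pos: [0.488, -0.1622, 0.2072]
orientation: [-180.0, 0.1, -0.1]
force: [0.5, -0.1, 0.2]
opening: 0.0551
gripper_force: 0.0
```

Request:
arm_command([
  {"translation": [0,0,0],"rotation": [0,0,0],"claw": 55},
  {"translation": [0,0,0],"rotation": [0,0,0],"claw": 55},
  {"translation": [0,0,0],"rotation": [0,0,0],"claw": 55},
])

```text
clock: 2.8
tool_pos: [0.489, -0.1593, 0.2082]
orientation: [-180.0, -0.0, 0.0]
force: [0.4, 0.1, 1.0]
opening: 0.0546
gripper_force: 0.0
```

Request:
arm_command([
  {"translation": [0,21,0],"rotation": [0,0,0],"claw": 55},
  {"translation": [0,21,45],"rotation": [0,0,0],"claw": 55},
  {"translation": [0,21,90],"rotation": [0,0,0],"claw": 55},
  {"translation": [0,21,125],"rotation": [0,0,0],"claw": 55},
  {"translation": [0,21,150],"rotation": [0,0,0],"claw": 55},
])

```text
clock: 3.3
tool_pos: [0.4882, -0.1795, 0.0562]
orientation: [-180.0, 0.1, 0.1]
force: [1.1, -0.1, 0.4]
opening: 0.0547
gripper_force: 0.0
```

Request:
arm_command([
  {"translation": [0,0,0],"rotation": [0,0,0],"claw": 55},
  {"translation": [0,0,0],"rotation": [0,0,0],"claw": 10},
  {"translation": [0,0,0],"rotation": [0,0,0],"claw": 10},
  {"translation": [0,0,0],"rotation": [0,0,0],"claw": 10},
  {"translation": [0,0,0],"rotation": [0,0,0],"claw": 10},
])

```text
clock: 3.8
tool_pos: [0.4897, -0.1809, 0.0594]
orientation: [180.0, -0.1, 0.0]
force: [-0.3, -0.2, -0.4]
opening: 0.0287
gripper_force: 0.0
```

Request:
arm_command([
  {"translation": [0,0,0],"rotation": [0,0,0],"claw": 10},
  {"translation": [0,0,0],"rotation": [0,0,0],"claw": 10},
  {"translation": [0,0,0],"rotation": [0,0,0],"claw": 10},
])

```text
clock: 4.1
tool_pos: [0.4888, -0.181, 0.0583]
orientation: [180.0, -0.0, -0.0]
force: [-0.3, -0.5, 0.4]
opening: 0.0112
gripper_force: 0.0
```

The fingers shut past the 24 mm handle, so the grasp missed. I'll look before doing anything else.

Run:
```python
from h import *
I=[]
for n in("scene","top"):
    p,d=snap(n); np.savez(f'{n}1.npz',p=p,d=d); I.append(p)
a=cv2.resize(I[0][170:350,90:290],(440,400),interpolation=2); b=cv2.resize(I[1][160:265,255:385],(360,290),interpolation=2)
o=np.zeros((400,800,3),np.uint8); o[:,:440]=a; o[:290,440:]=b; cv2.imwrite('pics/d.png',o[:,:,::-1])
```

```text
(no output)
```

View pics/d.png

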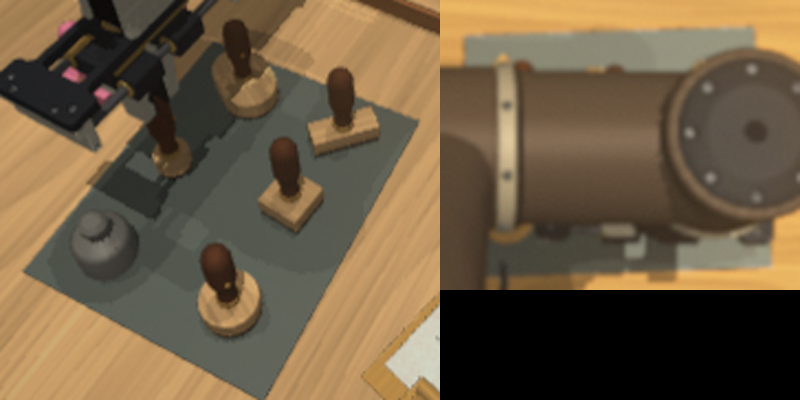

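Run:
```python
from h import *
for t in '01':
    z=np.load(f'scene{t}.npz'); p=z['p'].astype(int); P=cloud('scene',z['d']); q=P.reshape(-1,3); c=p.reshape(-1,3)
    m=(abs(q[:,0]-.489)<.07)&(abs(q[:,1]+.181)<.07)&(q[:,2]>.02)
    q=q[m];c=c[m]
    for lo in range(20,150,10):
        k=(q[:,2]*1000>=lo)&(q[:,2]*1000<lo+10)
        br=k&(c[:,0]-c[:,2]>15); gr=k&(c[:,0]-c[:,2]<=15)
        f=lambda b:(b.sum(),np.round([*q[b].min(0)[:2]*1000,*q[b].max(0)[:2]*1000])) if b.any() else 0
        print(t,lo,'brown',f(br),'grey',f(gr))
```

```text
0 20 brown (np.int64(128), array([ 471., -195.,  504., -164.])) grey 0
0 30 brown (np.int64(41), array([ 481., -188.,  496., -171.])) grey 0
0 40 brown (np.int64(19), array([ 486., -187.,  495., -174.])) grey (np.int64(1), array([ 485., -187.,  485., -187.]))
0 50 brown (np.int64(18), array([ 488., -190.,  497., -173.])) grey 0
0 60 brown (np.int64(35), array([ 485., -190.,  499., -168.])) grey (np.int64(3), array([ 482., -189.,  496., -167.]))
0 70 brown (np.int64(40), array([ 480., -191.,  499., -170.])) grey (np.int64(1), array([ 483., -190.,  483., -190.]))
0 80 brown (np.int64(52), array([ 481., -191.,  499., -169.])) grey 0
0 90 brown (np.int64(98), array([ 477., -189.,  497., -170.])) grey 0
0 100 brown (np.int64(3), array([ 485., -182.,  490., -177.])) grey 0
0 110 brown 0 grey 0
0 120 brown 0 grey 0
0 130 brown 0 grey 0
0 140 brown 0 grey 0
1 20 brown (np.int64(128), array([ 471., -196.,  504., -163.])) grey 0
1 30 brown (np.int64(43), array([ 482., -189.,  497., -170.])) grey 0
1 40 brown (np.int64(18), array([ 487., -188.,  495., -175.])) grey 0
1 50 brown (np.int64(20), a
[... 322 characters left out ...]
190.,  499., -171.])) grey (np.int64(3), array([ 487., -190.,  493., -170.]))
1 90 brown (np.int64(29), array([ 486., -183.,  498., -174.])) grey (np.int64(12), array([ 483., -188.,  497., -171.]))
1 100 brown (np.int64(15), array([ 477., -201.,  499., -159.])) grey (np.int64(70), array([ 482., -201.,  501., -159.]))
1 110 brown (np.int64(5), array([ 477., -201.,  499., -159.])) grey (np.int64(82), array([ 481., -201.,  501., -161.]))
1 120 brown 0 grey (np.int64(59), array([ 481., -204.,  501., -158.]))
1 130 brown (np.int64(4), array([ 494., -204.,  501., -155.])) grey (np.int64(25), array([ 488., -204.,  501., -159.]))
1 140 brown 0 grey (np.int64(10), array([ 499., -167.,  500., -158.]))
```

Run:
```python
from h import *
print({k:np.round(v,3) for k,v in ctrl.get_obs().items()})
z=np.load('scene1.npz'); P=cloud('scene',z['d']).reshape(-1,3); 
m=(abs(P[:,0]-.489)<.2)&(abs(P[:,1]+.181)<.15)&(P[:,2]>.09)
q=P[m]
for lo in range(90,260,6):
    k=q[(q[:,2]*1000>=lo)&(q[:,2]*1000<lo+6)&(abs(q[:,0]-.489)<.05)]
    if len(k): print(lo,len(k),np.round(np.r_[np.percentile(k,3,axis=0)[:2],np.percentile(k,97,axis=0)[:2]]*1000))
```

```text
{'clock': np.float64(4.2), 'joint_pos': array([ 1.2710e+00,  1.3402e+01, -2.8466e+01,  1.0000e-03, -4.8137e+01,
        8.8714e+01]), 'qvel': array([-0.052, -0.097,  0.037,  0.031,  0.062,  0.022]), 'tau': array([ 3.0000e-03, -4.2481e+01,  2.3311e+01,  5.4570e+00,  7.8000e-02,
       -0.0000e+00]), 'tool_pos': array([ 0.489, -0.181,  0.058]), 'orientation': array([ 1.79999e+02,  5.00000e-03, -1.50000e-02]), 'force': array([-0.324, -0.486, -0.384]), 'moment': array([-0.057,  0.036,  0.033]), 'gripper_force': np.float64(0.0), 'opening': np.float64(0.01)}
90 68 [ 487. -184.  506.  -68.]
96 71 [ 483. -200.  501.  -71.]
102 47 [ 479. -201.  500. -159.]
108 54 [ 482. -201.  500. -163.]
114 53 [ 480. -201.  500. -161.]
120 38 [ 484. -202.  500. -160.]
126 27 [ 488. -204.  500. -158.]
132 17 [ 492. -204.  501. -156.]
138 13 [ 499. -168.  501. -158.]
144 3 [ 499. -164.  500. -159.]
150 2 [ 492. -171.  494. -171.]
156 14 [ 488. -219.  508. -127.]
162 123 [ 458. -268.  527.  -99.]
168 210 [ 461. -268.  528.  -99.]
174 359 [ 463. -263.  528.  -99.]
180 510 [ 471. -261.  527. -104.]
186 273 [ 467. -274.  528.  -94.]
192 293 [ 469. -276.  527.  -96.]
198 603 [ 462. -276.  527.  -90.]
204 1280 [ 456. -274.  525.  -89.]
210 160 [ 470. -198.  515. -133.]
216 139 [ 470. -198.  515. -134.]
222 147 [ 470. -198.  515. -134.]
228 147 [ 472. -197.  514. -134.]
234 41 [ 486. -197.  513. -150.]
240 23 [ 495. -198.  511. -191.]
246 12 [ 506. -198.  527. -142.]
252 116 [ 514. -197.  528. -136.]
258 296 [ 504. -210.  528. -132.]
```

The cameras put the fingertips at z≈0.096 and the body at 0.16, so the reported z is about 38 mm too low. xy agrees. I'll open, go down 38 mm, and grip by what the cameras show.

Request:
arm_command([
  {"translation": [0,0,0],"rotation": [0,0,0],"claw": 55},
  {"translation": [0,0,0],"rotation": [0,0,0],"claw": 55},
  {"translation": [0,0,0],"rotation": [0,0,0],"claw": 55},
  {"translation": [0,0,0],"rotation": [0,0,0],"claw": 55},
  {"translation": [0,0,0],"rotation": [0,0,0],"claw": 55},
])

```text
clock: 4.7
tool_pos: [0.4888, -0.1809, 0.0581]
orientation: [180.0, 0.0, -0.0]
force: [-0.2, 0.2, -0.3]
opening: 0.0447
gripper_force: 0.0
```

Request:
arm_command([
  {"translation": [0,0,0],"rotation": [0,0,0],"claw": 55},
  {"translation": [0,0,0],"rotation": [0,0,0],"claw": 55},
  {"translation": [0,0,0],"rotation": [0,0,0],"claw": 55},
])

```text
clock: 5.0
tool_pos: [0.4888, -0.1809, 0.0582]
orientation: [-180.0, 0.0, -0.0]
force: [0.4, -0.1, 0.2]
opening: 0.055
gripper_force: 0.0
```

Request:
arm_command([
  {"translation": [0,0,10],"rotation": [0,0,0],"claw": 55},
  {"translation": [0,0,20],"rotation": [0,0,0],"claw": 55},
  {"translation": [0,0,30],"rotation": [0,0,0],"claw": 55},
  {"translation": [0,0,38],"rotation": [0,0,0],"claw": 55},
  {"translation": [0,0,38],"rotation": [0,0,0],"claw": 55},
])

```text
clock: 5.5
tool_pos: [0.4876, -0.1809, 0.0184]
orientation: [-180.0, 0.2, -0.0]
force: [0.2, -1.3, 0.1]
opening: 0.0549
gripper_force: 0.0
```

Request:
arm_command([
  {"translation": [0,0,0],"rotation": [0,0,0],"claw": 10},
  {"translation": [0,0,0],"rotation": [0,0,0],"claw": 10},
  {"translation": [0,0,0],"rotation": [0,0,0],"claw": 10},
  {"translation": [0,0,0],"rotation": [0,0,0],"claw": 10},
  {"translation": [0,0,0],"rotation": [0,0,0],"claw": 10},
])

```text
clock: 6.0
tool_pos: [0.489, -0.181, 0.0204]
orientation: [-180.0, -0.0, -0.0]
force: [-0.3, 0.3, 1.0]
opening: 0.0233
gripper_force: 30.0
```

Request:
arm_command([
  {"translation": [0,0,0],"rotation": [0,0,0],"claw": 10},
  {"translation": [0,0,0],"rotation": [0,0,0],"claw": 10},
  {"translation": [0,0,0],"rotation": [0,0,0],"claw": 10},
])

```text
clock: 6.3
tool_pos: [0.4891, -0.1809, 0.0204]
orientation: [180.0, -0.0, -0.0]
force: [-0.4, 0.5, 2.8]
opening: 0.0232
gripper_force: 30.0
```

Request:
arm_command([
  {"translation": [0,0,-25],"rotation": [0,0,0],"claw": 10},
  {"translation": [0,0,-65],"rotation": [0,0,0],"claw": 10},
  {"translation": [0,0,-105],"rotation": [0,0,0],"claw": 10},
  {"translation": [0,0,-140],"rotation": [0,0,0],"claw": 10},
  {"translation": [0,0,-160],"rotation": [0,0,0],"claw": 10},
])

```text
clock: 6.8
tool_pos: [0.4897, -0.1811, 0.1832]
orientation: [180.0, -0.2, 0.0]
force: [0.1, -0.5, -1.3]
opening: 0.0237
gripper_force: 30.0
```

Request:
arm_command([
  {"translation": [0,-25,0],"rotation": [0,0,0],"claw": 10},
  {"translation": [0,-65,0],"rotation": [0,0,0],"claw": 10},
  {"translation": [0,-110,0],"rotation": [0,0,0],"claw": 10},
  {"translation": [0,-155,0],"rotation": [0,0,0],"claw": 10},
  {"translation": [0,-200,0],"rotation": [0,0,0],"claw": 10},
])

```text
clock: 7.3
tool_pos: [0.4882, 0.0206, 0.18]
orientation: [-180.0, 0.0, -0.0]
force: [1.7, -0.2, -0.5]
opening: 0.0232
gripper_force: 30.0
```

Request:
arm_command([
  {"translation": [5,-45,0],"rotation": [0,0,0],"claw": 10},
  {"translation": [10,-90,0],"rotation": [0,0,0],"claw": 10},
  {"translation": [15,-135,0],"rotation": [0,0,0],"claw": 10},
  {"translation": [15,-175,0],"rotation": [0,0,0],"claw": 10},
  {"translation": [15,-201,0],"rotation": [0,0,0],"claw": 10},
])

```text
clock: 7.8
tool_pos: [0.5034, 0.2226, 0.1796]
orientation: [180.0, 0.0, 0.1]
force: [0.9, -0.3, -1.3]
opening: 0.0236
gripper_force: 30.0
```

Run:
```python
from h import *
p,d=snap('scene'); np.savez('scene2.npz',p=p,d=d); print(ctrl.get_obs()['tool_pos'],ctrl.get_obs()['gripper_force'])
cv2.imwrite('pics/e.png',cv2.resize(p[30:230,170:400],(690,600),interpolation=2)[:,:,::-1])
P=cloud('scene',d).reshape(-1,3); c=p.reshape(-1,3).astype(int)
q=P[(abs(P[:,0]-.504)<.04)&(abs(P[:,1]-.22)<.04)&(P[:,2]>.1)]
for lo in range(100,260,10):
    k=q[(q[:,2]*1000>=lo)&(q[:,2]*1000<lo+10)]
    if len(k): print(lo,len(k),np.round(np.r_[k.min(0)[:2],k.max(0)[:2]]*1000))
```

```text
[0.50387935 0.22494109 0.1793807 ] 30.00016540288925
160 42 [486. 207. 517. 228.]
170 58 [487. 206. 519. 226.]
180 85 [486. 206. 518. 237.]
190 29 [495. 214. 509. 224.]
200 22 [495. 214. 510. 226.]
210 20 [498. 196. 513. 242.]
220 78 [492. 194. 515. 251.]
230 90 [492. 194. 515. 251.]
240 84 [493. 192. 515. 251.]
250 50 [501. 194. 515. 253.]
```

View pics/e.png

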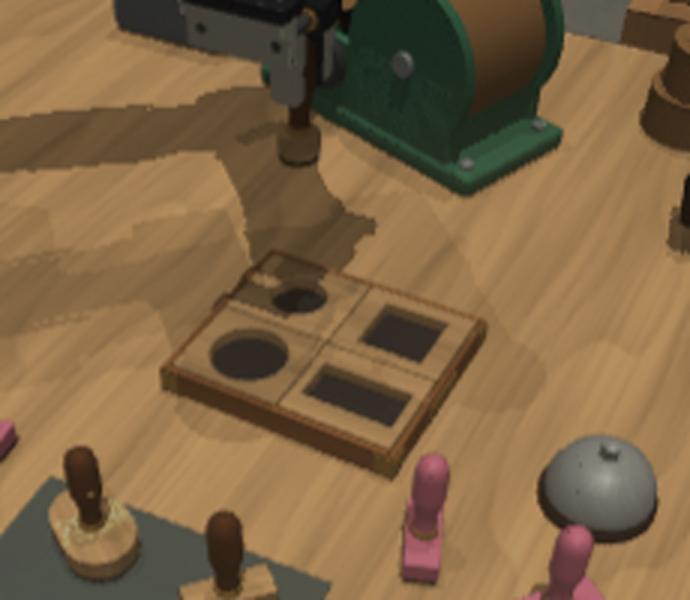

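The stamp hangs upright over the small pocket, with the foot centre measured at (502.5, 222) mm and the underside at 163 mm.

Request:
arm_command([
  {"translation": [1,0,0],"rotation": [0,0,0],"claw": 10},
  {"translation": [1,0,45],"rotation": [0,0,0],"claw": 10},
  {"translation": [1,0,90],"rotation": [0,0,0],"claw": 10},
  {"translation": [1,0,115],"rotation": [0,0,0],"claw": 10},
  {"translation": [1,0,130],"rotation": [0,0,0],"claw": 10},
])

```text
clock: 8.35
tool_pos: [0.5034, 0.2178, 0.0475]
orientation: [179.9, 0.2, -0.1]
force: [0.1, -0.8, -0.8]
opening: 0.0233
gripper_force: 30.0
```

Request:
arm_command([
  {"translation": [0,0,5],"rotation": [0,0,0],"claw": 10},
  {"translation": [0,0,10],"rotation": [0,0,0],"claw": 10},
  {"translation": [0,0,14],"rotation": [0,0,0],"claw": 10},
  {"translation": [0,0,17],"rotation": [0,0,0],"claw": 10},
  {"translation": [0,0,17],"rotation": [0,0,0],"claw": 10},
])

```text
clock: 8.85
tool_pos: [0.505, 0.2201, 0.0334]
orientation: [-180.0, -0.0, -0.0]
force: [-0.5, 0.3, -1.1]
opening: 0.0236
gripper_force: 30.0
```

Request:
arm_command([
  {"translation": [0,0,1],"rotation": [0,0,0],"claw": 10},
  {"translation": [0,0,2],"rotation": [0,0,0],"claw": 10},
  {"translation": [0,0,2],"rotation": [0,0,0],"claw": 10},
  {"translation": [0,0,2],"rotation": [0,0,0],"claw": 55},
  {"translation": [0,0,2],"rotation": [0,0,0],"claw": 55},
])

```text
clock: 9.35
tool_pos: [0.505, 0.2201, 0.0313]
orientation: [-180.0, -0.0, -0.0]
force: [1.1, 0.6, -0.4]
opening: 0.0343
gripper_force: 0.0
```

Request:
arm_command([
  {"translation": [0,0,0],"rotation": [0,0,0],"claw": 55},
  {"translation": [0,0,0],"rotation": [0,0,0],"claw": 55},
  {"translation": [0,0,0],"rotation": [0,0,0],"claw": 55},
  {"translation": [0,0,0],"rotation": [0,0,0],"claw": 55},
  {"translation": [0,0,0],"rotation": [0,0,0],"claw": 55},
])

```text
clock: 9.85
tool_pos: [0.5049, 0.2201, 0.0311]
orientation: [-180.0, 0.0, -0.0]
force: [0.0, -0.3, 0.7]
opening: 0.0549
gripper_force: 0.0
```

Request:
arm_command([
  {"translation": [0,0,-20],"rotation": [0,0,0],"claw": 55},
  {"translation": [0,0,-60],"rotation": [0,0,0],"claw": 55},
  {"translation": [0,0,-100],"rotation": [0,0,0],"claw": 55},
  {"translation": [0,0,-149],"rotation": [0,0,0],"claw": 55},
  {"translation": [0,0,-149],"rotation": [0,0,0],"claw": 55},
])

```text
clock: 10.35
tool_pos: [0.5085, 0.2222, 0.1875]
orientation: [-179.6, -0.6, 0.1]
force: [0.6, 0.2, 0.3]
opening: 0.0551
gripper_force: 0.0
```

Request:
arm_command([
  {"translation": [15,45,0],"rotation": [0,0,0],"claw": 55},
  {"translation": [30,90,0],"rotation": [0,0,0],"claw": 55},
  {"translation": [45,130,0],"rotation": [0,0,0],"claw": 55},
  {"translation": [55,160,0],"rotation": [0,0,0],"claw": 55},
])

```text
clock: 10.75
tool_pos: [0.5603, 0.058, 0.1801]
orientation: [-180.0, -0.0, -0.0]
force: [0.3, 0.3, 0.5]
opening: 0.0549
gripper_force: 0.0
```

Request:
arm_command([
  {"translation": [15,45,0],"rotation": [0,0,0],"claw": 55},
  {"translation": [30,90,0],"rotation": [0,0,0],"claw": 55},
  {"translation": [45,130,0],"rotation": [0,0,0],"claw": 55},
  {"translation": [50,139,0],"rotation": [0,0,0],"claw": 55},
  {"translation": [50,139,0],"rotation": [0,0,0],"claw": 55},
])

```text
clock: 11.25
tool_pos: [0.6101, -0.0807, 0.1794]
orientation: [180.0, 0.0, -0.2]
force: [-0.3, 0.6, -0.5]
opening: 0.0551
gripper_force: 0.0
```

Request:
arm_command([
  {"translation": [0,0,40],"rotation": [0,0,0],"claw": 55},
  {"translation": [0,0,85],"rotation": [0,0,0],"claw": 55},
  {"translation": [0,0,125],"rotation": [0,0,0],"claw": 55},
  {"translation": [0,0,150],"rotation": [0,0,0],"claw": 55},
  {"translation": [0,0,160],"rotation": [0,0,0],"claw": 55},
])

```text
clock: 11.75
tool_pos: [0.6076, -0.078, 0.0173]
orientation: [180.0, 0.3, 0.0]
force: [-0.9, 0.5, -0.3]
opening: 0.0547
gripper_force: 0.0
```

Request:
arm_command([
  {"translation": [0,0,0],"rotation": [0,0,0],"claw": 55},
  {"translation": [0,0,0],"rotation": [0,0,0],"claw": 10},
  {"translation": [0,0,0],"rotation": [0,0,0],"claw": 10},
  {"translation": [0,0,0],"rotation": [0,0,0],"claw": 10},
  {"translation": [0,0,0],"rotation": [0,0,0],"claw": 10},
])

```text
clock: 12.25
tool_pos: [0.6104, -0.0789, 0.0212]
orientation: [-180.0, -0.1, -0.0]
force: [-0.4, -0.8, 0.2]
opening: 0.0285
gripper_force: 0.0
```

Request:
arm_command([
  {"translation": [0,0,0],"rotation": [0,0,0],"claw": 10},
  {"translation": [0,0,0],"rotation": [0,0,0],"claw": 10},
])

```text
clock: 12.45
tool_pos: [0.6103, -0.079, 0.0209]
orientation: [-180.0, -0.1, 0.0]
force: [-1.2, 0.3, 4.7]
opening: 0.0231
gripper_force: 30.0
```

Request:
arm_command([
  {"translation": [0,0,-25],"rotation": [0,0,0],"claw": 10},
  {"translation": [0,0,-65],"rotation": [0,0,0],"claw": 10},
  {"translation": [0,0,-105],"rotation": [0,0,0],"claw": 10},
  {"translation": [0,0,-140],"rotation": [0,0,0],"claw": 10},
  {"translation": [0,0,-160],"rotation": [0,0,0],"claw": 10},
])

```text
clock: 12.95
tool_pos: [0.6108, -0.0791, 0.1834]
orientation: [-180.0, -0.2, -0.0]
force: [-0.3, 1.0, -1.5]
opening: 0.0233
gripper_force: 30.0
```

Request:
arm_command([
  {"translation": [-1,-40,0],"rotation": [0,0,0],"claw": 10},
  {"translation": [-3,-85,0],"rotation": [0,0,0],"claw": 10},
  {"translation": [-5,-130,0],"rotation": [0,0,0],"claw": 10},
  {"translation": [-8,-175,0],"rotation": [0,0,0],"claw": 10},
  {"translation": [-8,-213,0],"rotation": [0,0,0],"claw": 10},
])

```text
clock: 13.45
tool_pos: [0.601, 0.136, 0.1799]
orientation: [-180.0, 0.0, 0.0]
force: [1.7, -0.3, -1.6]
opening: 0.0231
gripper_force: 30.0
```

Request:
arm_command([
  {"translation": [0,0,0],"rotation": [0,0,1],"claw": 10},
  {"translation": [0,0,0],"rotation": [0,0,2.5],"claw": 10},
  {"translation": [0,0,0],"rotation": [0,0,4],"claw": 10},
  {"translation": [0,0,0],"rotation": [0,0,5.5],"claw": 10},
  {"translation": [0,0,0],"rotation": [0,0,7],"claw": 10},
])

```text
clock: 13.95
tool_pos: [0.6014, 0.134, 0.1796]
orientation: [180.0, 0.0, -35.3]
force: [0.2, -0.2, -0.9]
opening: 0.0236
gripper_force: 30.0
```

Request:
arm_command([
  {"translation": [0,0,0],"rotation": [0,0,1.5],"claw": 10},
  {"translation": [0,0,0],"rotation": [0,0,2.5],"claw": 10},
  {"translation": [0,0,0],"rotation": [0,0,2.5],"claw": 10},
  {"translation": [0,0,0],"rotation": [0,0,2.5],"claw": 10},
])

```text
clock: 14.35
tool_pos: [0.6016, 0.1339, 0.1798]
orientation: [180.0, 0.0, -47.4]
force: [-0.1, -0.2, -1.4]
opening: 0.0239
gripper_force: 30.0
```

Run:
```python
from h import *
p,d=snap('scene'); np.savez('scene3.npz',p=p,d=d); o=ctrl.get_obs(); print(o['tool_pos'],o['orientation'])
cv2.imwrite('pics/f.png',cv2.resize(p[30:230,170:400],(690,600),interpolation=2)[:,:,::-1])
P=cloud('scene',d).reshape(-1,3)
q=P[(abs(P[:,0]-.602)<.05)&(abs(P[:,1]-.134)<.05)&(P[:,2]>.155)&(P[:,2]<.19)]
r=cv2.minAreaRect((q[:,:2]*1000).astype(np.float32)); print(r,q[:,2].min())
```

```text
[0.6016992  0.13398372 0.17990737] [ 1.79976904e+02  1.38566224e-02 -4.73702435e+01]
((601.1386108398438, 133.04730224609375), (65.69609069824219, 27.736724853515625), 0.8761985898017883) 0.16035215315255008
```

View pics/f.png

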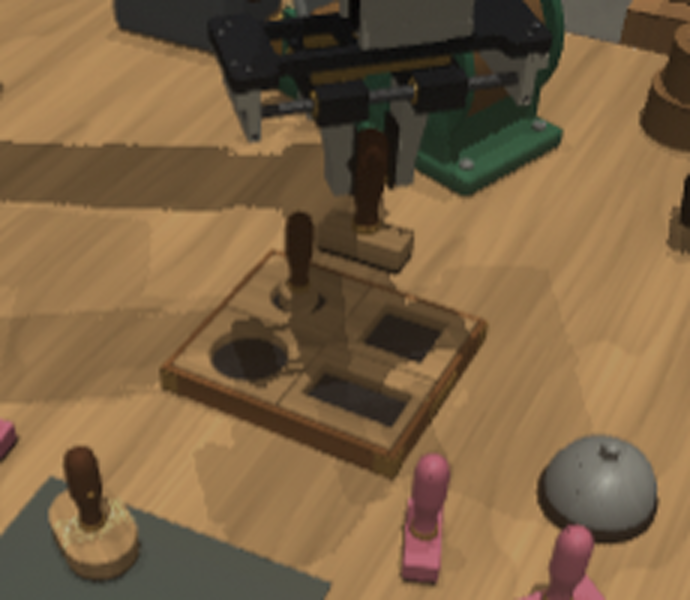

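The small stamp stands in its pocket. The oblong is over its own pocket, with its foot at (601, 133) mm and yaw about 1°.

Request:
arm_command([
  {"translation": [0,0,30],"rotation": [0,0,0],"claw": 10},
  {"translation": [0,0,70],"rotation": [0,0,0],"claw": 10},
  {"translation": [0,0,105],"rotation": [0,0,0],"claw": 10},
  {"translation": [0,0,125],"rotation": [0,0,0],"claw": 10},
  {"translation": [0,0,130],"rotation": [0,0,0],"claw": 10},
])

```text
clock: 14.9
tool_pos: [0.6, 0.1331, 0.0473]
orientation: [179.7, 0.1, -47.4]
force: [0.2, -1.1, -1.2]
opening: 0.0235
gripper_force: 30.0
```

Request:
arm_command([
  {"translation": [0,0,6],"rotation": [0,0,0],"claw": 10},
  {"translation": [0,0,12],"rotation": [0,0,0],"claw": 10},
  {"translation": [0,0,17],"rotation": [0,0,0],"claw": 10},
  {"translation": [0,0,19],"rotation": [0,0,0],"claw": 10},
  {"translation": [0,0,19],"rotation": [0,0,0],"claw": 10},
])

```text
clock: 15.4
tool_pos: [0.6023, 0.1343, 0.0319]
orientation: [-179.9, -0.0, -47.5]
force: [0.1, -0.2, 0.5]
opening: 0.0233
gripper_force: 30.0
```

Request:
arm_command([
  {"translation": [0,0,0],"rotation": [0,0,0],"claw": 55},
  {"translation": [0,0,0],"rotation": [0,0,0],"claw": 55},
  {"translation": [0,0,0],"rotation": [0,0,0],"claw": 55},
  {"translation": [0,0,0],"rotation": [0,0,0],"claw": 55},
  {"translation": [0,0,0],"rotation": [0,0,0],"claw": 55},
])

```text
clock: 15.9
tool_pos: [0.6019, 0.134, 0.0312]
orientation: [-180.0, -0.0, -47.5]
force: [0.1, -0.0, -0.4]
opening: 0.0534
gripper_force: 0.0
```

Request:
arm_command([
  {"translation": [0,0,0],"rotation": [0,0,0],"claw": 55},
  {"translation": [0,0,-40],"rotation": [0,0,0],"claw": 55},
  {"translation": [0,0,-80],"rotation": [0,0,0],"claw": 55},
  {"translation": [0,0,-120],"rotation": [0,0,0],"claw": 55},
  {"translation": [0,0,-149],"rotation": [0,0,0],"claw": 55},
])

```text
clock: 16.4
tool_pos: [0.6026, 0.1342, 0.1832]
orientation: [-179.9, -0.1, -47.5]
force: [0.7, 0.7, 0.2]
opening: 0.0549
gripper_force: 0.0
```

Request:
arm_command([
  {"translation": [0,0,0],"rotation": [0,0,-1.5],"claw": 55},
  {"translation": [0,0,0],"rotation": [0,0,-3],"claw": 55},
  {"translation": [0,0,0],"rotation": [0,0,-4.5],"claw": 55},
  {"translation": [0,0,0],"rotation": [0,0,-6],"claw": 55},
  {"translation": [0,0,0],"rotation": [0,0,-7.5],"claw": 55},
])

```text
clock: 16.9
tool_pos: [0.6018, 0.134, 0.1802]
orientation: [-180.0, 0.0, -9.7]
force: [-0.4, -0.6, -0.9]
opening: 0.0548
gripper_force: 0.0
```

Request:
arm_command([
  {"translation": [0,0,0],"rotation": [0,0,-1.5],"claw": 55},
  {"translation": [0,0,0],"rotation": [0,0,-2],"claw": 55},
  {"translation": [0,0,0],"rotation": [0,0,-2],"claw": 55},
])

```text
clock: 17.2
tool_pos: [0.6018, 0.134, 0.1801]
orientation: [180.0, 0.0, 0.0]
force: [0.4, -0.0, 0.1]
opening: 0.0548
gripper_force: 0.0
```

Request:
arm_command([
  {"translation": [3,40,0],"rotation": [0,0,0],"claw": 55},
  {"translation": [3,80,0],"rotation": [0,0,0],"claw": 55},
  {"translation": [3,125,0],"rotation": [0,0,0],"claw": 55},
  {"translation": [3,160,0],"rotation": [0,0,0],"claw": 55},
])

```text
clock: 17.6
tool_pos: [0.6045, -0.0279, 0.1802]
orientation: [180.0, 0.0, -0.1]
force: [0.2, 0.4, -0.2]
opening: 0.0554
gripper_force: 0.0
```

Request:
arm_command([
  {"translation": [3,40,0],"rotation": [0,0,0],"claw": 55},
  {"translation": [3,80,0],"rotation": [0,0,0],"claw": 55},
  {"translation": [3,120,0],"rotation": [0,0,0],"claw": 55},
  {"translation": [3,137,0],"rotation": [0,0,0],"claw": 55},
  {"translation": [3,137,0],"rotation": [0,0,0],"claw": 55},
])

```text
clock: 18.1
tool_pos: [0.6075, -0.1651, 0.1799]
orientation: [180.0, 0.0, -0.3]
force: [-0.3, 0.7, -0.5]
opening: 0.0549
gripper_force: 0.0
```

Request:
arm_command([
  {"translation": [0,0,40],"rotation": [0,0,0],"claw": 55},
  {"translation": [0,0,85],"rotation": [0,0,0],"claw": 55},
  {"translation": [0,0,125],"rotation": [0,0,0],"claw": 55},
  {"translation": [0,0,150],"rotation": [0,0,0],"claw": 55},
  {"translation": [0,0,160],"rotation": [0,0,0],"claw": 55},
])

```text
clock: 18.6
tool_pos: [0.606, -0.1618, 0.0172]
orientation: [-180.0, 0.3, -0.0]
force: [0.2, -0.3, -0.1]
opening: 0.0549
gripper_force: 0.0
```

Request:
arm_command([
  {"translation": [0,0,0],"rotation": [0,0,0],"claw": 55},
  {"translation": [0,0,0],"rotation": [0,0,0],"claw": 10},
  {"translation": [0,0,0],"rotation": [0,0,0],"claw": 10},
  {"translation": [0,0,0],"rotation": [0,0,0],"claw": 10},
  {"translation": [0,0,0],"rotation": [0,0,0],"claw": 10},
])

```text
clock: 19.1
tool_pos: [0.6084, -0.163, 0.0213]
orientation: [-180.0, -0.1, -0.0]
force: [1.4, -0.7, -1.4]
opening: 0.0284
gripper_force: 0.0
```

Request:
arm_command([
  {"translation": [0,0,0],"rotation": [0,0,0],"claw": 10},
  {"translation": [0,0,0],"rotation": [0,0,0],"claw": 10},
  {"translation": [0,0,0],"rotation": [0,0,0],"claw": 10},
])

```text
clock: 19.4
tool_pos: [0.6082, -0.1631, 0.0208]
orientation: [180.0, -0.1, -0.0]
force: [-0.8, 0.1, 5.7]
opening: 0.0235
gripper_force: 30.0
```

Request:
arm_command([
  {"translation": [0,0,-25],"rotation": [0,0,0],"claw": 10},
  {"translation": [0,0,-65],"rotation": [0,0,0],"claw": 10},
  {"translation": [0,0,-105],"rotation": [0,0,0],"claw": 10},
  {"translation": [0,0,-140],"rotation": [0,0,0],"claw": 10},
  {"translation": [0,0,-160],"rotation": [0,0,0],"claw": 10},
])

```text
clock: 19.9
tool_pos: [0.6087, -0.1631, 0.1832]
orientation: [180.0, -0.2, 0.0]
force: [0.1, 0.4, -1.7]
opening: 0.0235
gripper_force: 30.0
```

Request:
arm_command([
  {"translation": [0,-30,0],"rotation": [0,0,0],"claw": 10},
  {"translation": [0,-70,0],"rotation": [0,0,0],"claw": 10},
  {"translation": [0,-115,0],"rotation": [0,0,0],"claw": 10},
  {"translation": [-2,-160,0],"rotation": [0,0,0],"claw": 10},
  {"translation": [-2,-200,0],"rotation": [0,0,0],"claw": 10},
])

```text
clock: 20.4
tool_pos: [0.605, 0.0389, 0.1796]
orientation: [-180.0, 0.1, -0.0]
force: [0.8, -0.1, -1.6]
opening: 0.0233
gripper_force: 30.0
```

Request:
arm_command([
  {"translation": [0,-40,0],"rotation": [0,0,-0.4],"claw": 10},
  {"translation": [-1,-80,0],"rotation": [0,0,-0.8],"claw": 10},
  {"translation": [-3,-120,0],"rotation": [0,0,-1.2],"claw": 10},
  {"translation": [-3,-160,0],"rotation": [0,0,-1.2],"claw": 10},
  {"translation": [-3,-182,0],"rotation": [0,0,-1.2],"claw": 10},
])

```text
clock: 20.9
tool_pos: [0.6022, 0.2217, 0.1793]
orientation: [-180.0, 0.1, 6.1]
force: [1.6, -0.5, -1.4]
opening: 0.0233
gripper_force: 30.0
```

Request:
arm_command([
  {"translation": [0,0,0],"rotation": [0,0,0],"claw": 10},
  {"translation": [0,0,0],"rotation": [0,0,0],"claw": 10},
])

```text
clock: 21.1
tool_pos: [0.6024, 0.2191, 0.1794]
orientation: [180.0, 0.1, 6.0]
force: [0.3, 0.5, -1.7]
opening: 0.0236
gripper_force: 30.0
```

Run:
```python
from h import *
p,d=snap('scene'); np.savez('scene4.npz',p=p,d=d); o=ctrl.get_obs(); print(o['tool_pos'],o['orientation'])
cv2.imwrite('pics/g.png',cv2.resize(p[30:230,170:400],(690,600),interpolation=2)[:,:,::-1])
P=cloud('scene',d).reshape(-1,3)
q=P[(abs(P[:,0]-.603)<.05)&(abs(P[:,1]-.219)<.05)&(P[:,2]>.155)&(P[:,2]<.19)]
r=cv2.minAreaRect((q[:,:2]*1000).astype(np.float32)); print(r,q[:,2].min())
```

```text
[0.6025422  0.21841822 0.17961806] [1.79967907e+02 6.27504897e-02 5.98410195e+00]
((601.7546997070312, 218.81846618652344), (42.501583099365234, 45.85093688964844), 2.2884023189544678) 0.16054884095881902
```

View pics/g.png

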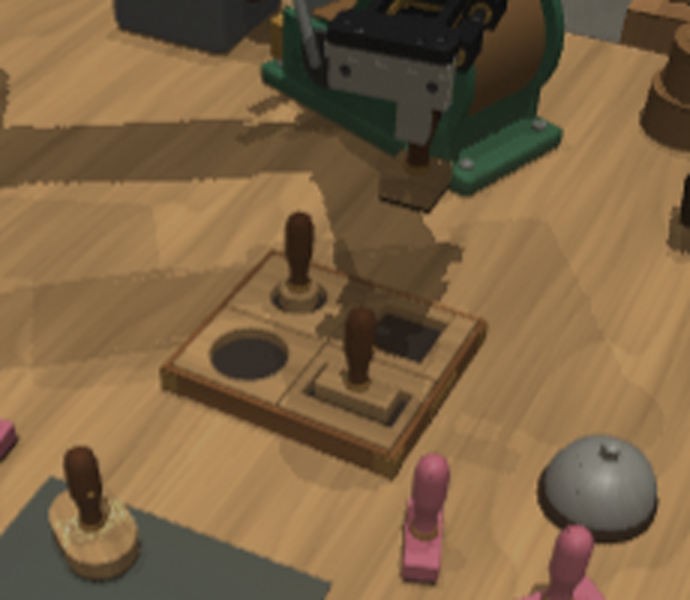

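The oblong sits centred in its pocket. The square's foot is at (602, 219) mm and aligned.

Request:
arm_command([
  {"translation": [0,0,30],"rotation": [0,0,0],"claw": 10},
  {"translation": [0,0,70],"rotation": [0,0,0],"claw": 10},
  {"translation": [0,0,105],"rotation": [0,0,0],"claw": 10},
  {"translation": [0,0,125],"rotation": [0,0,0],"claw": 10},
  {"translation": [0,0,130],"rotation": [0,0,0],"claw": 10},
])

```text
clock: 21.65
tool_pos: [0.6013, 0.2165, 0.0474]
orientation: [179.9, 0.3, 5.9]
force: [0.3, 0.5, -1.2]
opening: 0.0237
gripper_force: 30.0
```

Request:
arm_command([
  {"translation": [0,0,6],"rotation": [0,0,0],"claw": 10},
  {"translation": [0,0,12],"rotation": [0,0,0],"claw": 10},
  {"translation": [0,0,17],"rotation": [0,0,0],"claw": 10},
  {"translation": [0,0,19],"rotation": [0,0,0],"claw": 10},
  {"translation": [0,0,19],"rotation": [0,0,0],"claw": 10},
])

```text
clock: 22.15
tool_pos: [0.6033, 0.2192, 0.0319]
orientation: [-180.0, -0.1, 6.0]
force: [-1.4, -1.2, 0.2]
opening: 0.0232
gripper_force: 30.0
```

Request:
arm_command([
  {"translation": [0,0,0],"rotation": [0,0,0],"claw": 55},
  {"translation": [0,0,0],"rotation": [0,0,0],"claw": 55},
  {"translation": [0,0,0],"rotation": [0,0,0],"claw": 55},
  {"translation": [0,0,0],"rotation": [0,0,0],"claw": 55},
  {"translation": [0,0,0],"rotation": [0,0,0],"claw": 55},
])

```text
clock: 22.65
tool_pos: [0.6029, 0.2191, 0.0312]
orientation: [-180.0, -0.0, 6.0]
force: [-0.9, -0.6, -0.0]
opening: 0.0532
gripper_force: 0.0
```

Request:
arm_command([
  {"translation": [0,0,0],"rotation": [0,0,0],"claw": 55},
  {"translation": [0,0,-40],"rotation": [0,0,0],"claw": 55},
  {"translation": [0,0,-80],"rotation": [0,0,0],"claw": 55},
  {"translation": [0,0,-120],"rotation": [0,0,0.6],"claw": 55},
  {"translation": [0,0,-149],"rotation": [0,0,1.2],"claw": 55},
])

```text
clock: 23.15
tool_pos: [0.6036, 0.2193, 0.1833]
orientation: [-179.9, -0.1, -0.1]
force: [1.6, 0.8, 0.3]
opening: 0.055
gripper_force: 0.0
```

Request:
arm_command([
  {"translation": [0,0,0],"rotation": [0,0,0],"claw": 55},
  {"translation": [6,45,0],"rotation": [0,0,0],"claw": 55},
  {"translation": [6,90,0],"rotation": [0,0,0],"claw": 55},
  {"translation": [6,135,0],"rotation": [0,0,0],"claw": 55},
  {"translation": [6,180,0],"rotation": [0,0,0],"claw": 55},
])

```text
clock: 23.65
tool_pos: [0.6083, 0.0375, 0.1796]
orientation: [180.0, 0.0, 0.0]
force: [2.0, -0.5, -0.1]
opening: 0.055
gripper_force: 0.0
```

Request:
arm_command([
  {"translation": [2,45,0],"rotation": [0,0,0],"claw": 55},
  {"translation": [4,90,0],"rotation": [0,0,0],"claw": 55},
  {"translation": [6,135,0],"rotation": [0,0,0],"claw": 55},
  {"translation": [7,170,0],"rotation": [0,0,0],"claw": 55},
  {"translation": [7,200,0],"rotation": [0,0,0],"claw": 55},
])

```text
clock: 24.15
tool_pos: [0.6153, -0.1631, 0.1794]
orientation: [-180.0, 0.1, -0.1]
force: [0.1, -0.7, -0.2]
opening: 0.055
gripper_force: 0.0
```

Request:
arm_command([
  {"translation": [0,40,0],"rotation": [0,0,0],"claw": 55},
  {"translation": [0,80,0],"rotation": [0,0,0],"claw": 55},
  {"translation": [0,106,0],"rotation": [0,0,0],"claw": 55},
  {"translation": [0,106,0],"rotation": [0,0,0],"claw": 55},
  {"translation": [0,106,0],"rotation": [0,0,0],"claw": 55},
])

```text
clock: 24.65
tool_pos: [0.6153, -0.2674, 0.1792]
orientation: [-180.0, 0.1, -0.1]
force: [0.2, 0.3, -0.2]
opening: 0.0549
gripper_force: 0.0
```

Request:
arm_command([
  {"translation": [0,0,40],"rotation": [0,0,0],"claw": 55},
  {"translation": [0,0,85],"rotation": [0,0,0],"claw": 55},
  {"translation": [0,0,125],"rotation": [0,0,0],"claw": 55},
  {"translation": [0,0,150],"rotation": [0,0,0],"claw": 55},
  {"translation": [0,0,160],"rotation": [0,0,0],"claw": 55},
])

```text
clock: 25.15
tool_pos: [0.6139, -0.2652, 0.0169]
orientation: [-179.9, 0.3, 0.1]
force: [0.4, -0.6, -0.4]
opening: 0.055
gripper_force: 0.0
```

Request:
arm_command([
  {"translation": [0,0,0],"rotation": [0,0,0],"claw": 55},
  {"translation": [0,0,0],"rotation": [0,0,0],"claw": 10},
  {"translation": [0,0,0],"rotation": [0,0,0],"claw": 10},
  {"translation": [0,0,0],"rotation": [0,0,0],"claw": 10},
  {"translation": [0,0,0],"rotation": [0,0,0],"claw": 10},
])

```text
clock: 25.65
tool_pos: [0.6164, -0.2671, 0.0213]
orientation: [180.0, -0.1, -0.0]
force: [-0.5, 0.0, -0.4]
opening: 0.0284
gripper_force: 0.0
```

Request:
arm_command([
  {"translation": [0,0,0],"rotation": [0,0,0],"claw": 10},
  {"translation": [0,0,0],"rotation": [0,0,0],"claw": 10},
  {"translation": [0,0,0],"rotation": [0,0,0],"claw": 10},
])

```text
clock: 25.95
tool_pos: [0.6162, -0.2672, 0.0209]
orientation: [180.0, -0.1, 0.0]
force: [-1.2, 0.0, 5.7]
opening: 0.0231
gripper_force: 30.0
```

Request:
arm_command([
  {"translation": [0,0,-25],"rotation": [0,0,0],"claw": 10},
  {"translation": [0,0,-65],"rotation": [0,0,0],"claw": 10},
  {"translation": [0,0,-105],"rotation": [0,0,0],"claw": 10},
  {"translation": [0,0,-140],"rotation": [0,0,0],"claw": 10},
  {"translation": [0,0,-160],"rotation": [0,0,0],"claw": 10},
])

```text
clock: 26.45
tool_pos: [0.6167, -0.2673, 0.1834]
orientation: [180.0, -0.2, 0.0]
force: [0.5, 0.1, -0.9]
opening: 0.0234
gripper_force: 30.0
```

Request:
arm_command([
  {"translation": [-8,-30,0],"rotation": [0,0,0],"claw": 10},
  {"translation": [-18,-70,0],"rotation": [0,0,0],"claw": 10},
  {"translation": [-30,-115,0],"rotation": [0,0,0],"claw": 10},
  {"translation": [-42,-160,0],"rotation": [0,0,0],"claw": 10},
  {"translation": [-53,-200,0],"rotation": [0,0,0],"claw": 10},
])

```text
clock: 26.95
tool_pos: [0.5616, -0.0652, 0.1796]
orientation: [-180.0, 0.0, -0.0]
force: [1.4, 0.4, -1.7]
opening: 0.0235
gripper_force: 30.0
```

Request:
arm_command([
  {"translation": [-12,-40,0],"rotation": [0,0,0],"claw": 10},
  {"translation": [-24,-80,0],"rotation": [0,0,0],"claw": 10},
  {"translation": [-36,-120,0],"rotation": [0,0,0],"claw": 10},
  {"translation": [-48,-160,0],"rotation": [0,0,0],"claw": 10},
  {"translation": [-60,-201,0],"rotation": [0,0,0],"claw": 10},
])

```text
clock: 27.45
tool_pos: [0.5017, 0.1354, 0.1799]
orientation: [-180.0, 0.0, -0.0]
force: [1.5, 1.2, -1.0]
opening: 0.0231
gripper_force: 30.0
```

Request:
arm_command([
  {"translation": [0,0,0],"rotation": [0,0,0],"claw": 10},
  {"translation": [0,0,0],"rotation": [0,0,0],"claw": 10},
  {"translation": [0,0,0],"rotation": [0,0,0],"claw": 10},
])

```text
clock: 27.75
tool_pos: [0.5027, 0.1336, 0.1799]
orientation: [180.0, 0.0, -0.0]
force: [0.6, -0.5, -2.3]
opening: 0.0232
gripper_force: 30.0
```

Run:
```python
from h import *
p,d=snap('scene'); np.savez('scene5.npz',p=p,d=d); o=ctrl.get_obs(); print(o['tool_pos'],o['orientation'])
cv2.imwrite('pics/i.png',cv2.resize(p[30:330,70:400],(660,600),interpolation=2)[:,:,::-1])
P=cloud('scene',d).reshape(-1,3)
q=P[(abs(P[:,0]-.503)<.05)&(abs(P[:,1]-.134)<.05)&(P[:,2]>.155)&(P[:,2]<.19)]
r=cv2.minAreaRect((q[:,:2]*1000).astype(np.float32)); print(r,q.min(0),q.max(0))
```

```text
[0.50282839 0.13322453 0.17990234] [ 1.79983368e+02  3.11556065e-02 -6.49676902e-02]
((503.6585998535156, 132.03883361816406), (48.97295379638672, 48.20991516113281), 35.30913543701172) [0.47652414 0.10783151 0.16082129] [0.52798707 0.15800927 0.18989844]
```

View pics/i.png

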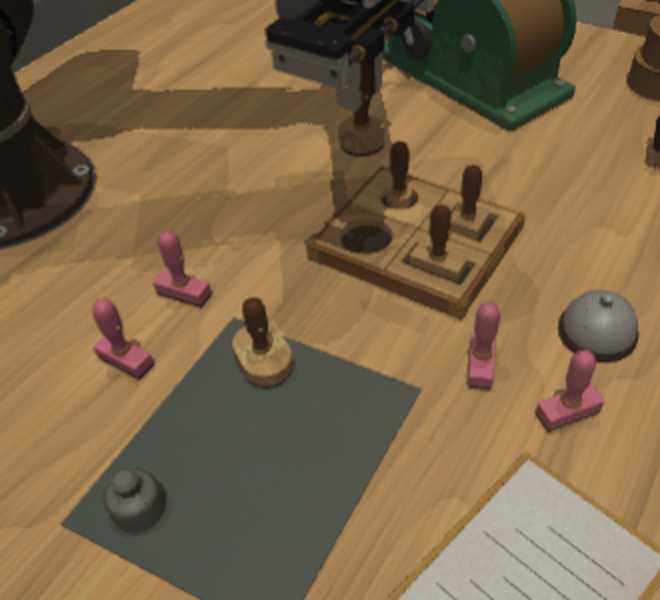

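Three stamps are seated, the oval and the weight are untouched, and the round stamp is over the large pocket with its foot at (503, 132.5) mm.

Request:
arm_command([
  {"translation": [0,-1,30],"rotation": [0,0,0],"claw": 10},
  {"translation": [0,-1,70],"rotation": [0,0,0],"claw": 10},
  {"translation": [0,-1,105],"rotation": [0,0,0],"claw": 10},
  {"translation": [0,-1,125],"rotation": [0,0,0],"claw": 10},
  {"translation": [0,-1,130],"rotation": [0,0,0],"claw": 10},
])

```text
clock: 28.3
tool_pos: [0.5015, 0.1328, 0.0476]
orientation: [179.9, 0.2, -0.1]
force: [-0.3, -0.7, -1.2]
opening: 0.0235
gripper_force: 30.0
```

Request:
arm_command([
  {"translation": [0,0,6],"rotation": [0,0,0],"claw": 10},
  {"translation": [0,0,12],"rotation": [0,0,0],"claw": 10},
  {"translation": [0,0,17],"rotation": [0,0,0],"claw": 10},
  {"translation": [0,0,19],"rotation": [0,0,0],"claw": 10},
  {"translation": [0,0,19],"rotation": [0,0,0],"claw": 10},
])

```text
clock: 28.8
tool_pos: [0.5034, 0.1353, 0.0319]
orientation: [-180.0, -0.1, 0.0]
force: [1.3, -1.2, 2.0]
opening: 0.0235
gripper_force: 30.0
```

Request:
arm_command([
  {"translation": [0,0,0],"rotation": [0,0,0],"claw": 55},
  {"translation": [0,0,0],"rotation": [0,0,0],"claw": 55},
  {"translation": [0,0,0],"rotation": [0,0,0],"claw": 55},
  {"translation": [0,0,0],"rotation": [0,0,0],"claw": 55},
  {"translation": [0,0,0],"rotation": [0,0,0],"claw": 55},
])

```text
clock: 29.3
tool_pos: [0.5029, 0.1351, 0.0312]
orientation: [-180.0, -0.0, -0.0]
force: [-0.2, -0.8, -0.2]
opening: 0.0537
gripper_force: 0.0
```

Request:
arm_command([
  {"translation": [0,0,0],"rotation": [0,0,0],"claw": 55},
  {"translation": [0,0,-40],"rotation": [0,0,0],"claw": 55},
  {"translation": [0,0,-80],"rotation": [0,0,0],"claw": 55},
  {"translation": [0,0,-120],"rotation": [0,0,0],"claw": 55},
  {"translation": [0,0,-160],"rotation": [0,0,0],"claw": 55},
])

```text
clock: 29.8
tool_pos: [0.5026, 0.1349, 0.1928]
orientation: [-180.0, 0.0, -0.0]
force: [0.9, 1.4, -0.7]
opening: 0.0552
gripper_force: 0.0
```

Request:
arm_command([
  {"translation": [0,45,0],"rotation": [0,0,0],"claw": 55},
  {"translation": [0,90,0],"rotation": [0,0,0],"claw": 55},
  {"translation": [0,135,0],"rotation": [0,0,0],"claw": 55},
  {"translation": [0,180,0],"rotation": [0,0,0],"claw": 55},
  {"translation": [0,225,0],"rotation": [0,0,0],"claw": 55},
])

```text
clock: 30.3
tool_pos: [0.5025, -0.0916, 0.1914]
orientation: [-180.0, -0.0, 0.0]
force: [0.7, 1.3, 0.2]
opening: 0.0547
gripper_force: 0.0
```

Request:
arm_command([
  {"translation": [0,45,0],"rotation": [0,0,0],"claw": 55},
  {"translation": [0,90,0],"rotation": [0,0,0],"claw": 55},
  {"translation": [0,135,0],"rotation": [0,0,0],"claw": 55},
  {"translation": [0,135,0],"rotation": [0,0,0],"claw": 55},
  {"translation": [0,135,0],"rotation": [0,0,0],"claw": 55},
])

```text
clock: 30.8
tool_pos: [0.5023, -0.226, 0.1907]
orientation: [-180.0, 0.0, -0.2]
force: [0.4, 0.0, -0.4]
opening: 0.0548
gripper_force: 0.0
```

Run:
```python
from h import *
p,d=snap('scene'); t,dt=snap('top')
a=cv2.resize(p[30:230,170:400],(460,400),interpolation=2); b=cv2.resize(t[160:260,145:230],(340,400),interpolation=2)
cv2.imwrite('pics/j.png',np.hstack([a,b])[:,:,::-1])
q=np.concatenate([cloud('scene',d).reshape(-1,3)])
for n,c,w in (('sq',(.603,.219),.04),('ob',(.602,.134),.04),('sm',(.504,.22),.04),('rd',(.503,.134),.04)):
    k=q[(abs(q[:,:2]-c)<w).all(1)]; f=k[(k[:,2]>.031)&(k[:,2]<.042)]; h=k[k[:,2]>.1]
    print(n,np.round(cv2.minAreaRect((f[:,:2]*1000).astype(np.float32))[0]),'top z',np.nanmax(k[:,2]).round(3),'foot top',np.median(f[:,2]).round(4),'handle',np.round(h.mean(0)*1000))
```

```text
sq [603. 217.] top z 0.111 foot top 0.0348 handle [605. 215. 106.]
ob [603. 134.] top z 0.11 foot top 0.0348 handle [604. 130. 106.]
sm [505. 217.] top z 0.11 foot top 0.0348 handle [505. 217. 106.]
rd [504. 134.] top z 0.11 foot top 0.0348 handle [506. 132. 105.]
```

View pics/j.png

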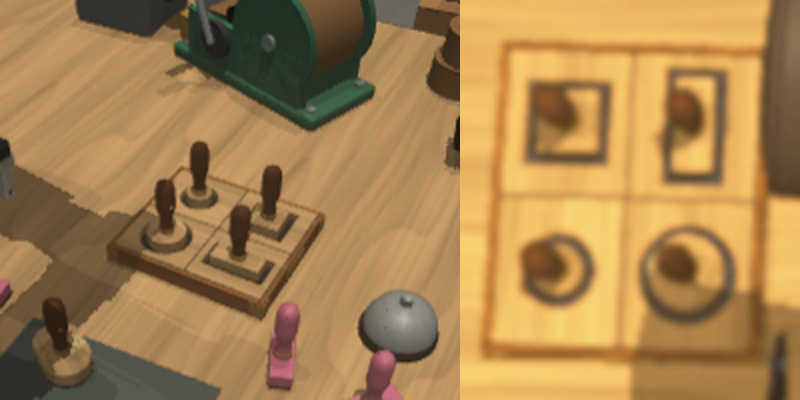

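All four stand upright with their tops at 110 mm, which puts them on the pocket floors, and each is centred to within about 3 mm.

```bash
python3 -c "
from plant import ctrl
print(ctrl.close_job())"
```

```text
the job is handed in; nothing more can be done
None
```

The job is handed in: all four stamps stand upright on the floors of their own pockets, each about 3 mm or less from centre by camera, and the oval stamp and pewter weight were not touched; the hand-in returned no verdict.

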